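Load the connector test dock and start it

TASK

Slide the test cartridge along the dock's channel until it is fully home on both alignment pegs, flat against the upright face. Then fit the long white connector into the recess in the cartridge and press it down flush, and finally press the dock's round start button fully down and let it come back up. Leave the other parts and tools lying around where they are.

Things in the scene. Friction and masses are not known exactly. Their poses are not given: they have to be found in the camera images.
- dock: Fixed test dock. Origin: on the table under the centre of the upright front face of its white housing (x 0 to 70, 200 wide in y, 60 mm high). x: horizontal, the way the cartridge is pushed, into the housing; y to its left; z up. In front an aluminium bed (x -178 to 0, 140 wide, top 10 mm above table) with two side rails, inner faces at y +-60, tops 20 mm above table.
- cartridge: Loose grey block, 90 (x) by 110 (y) by 36 mm high, 0.3 to 0.5 kg, green inlays on top, lying between the rails 40 to 70 mm short of home, up to 3 mm off centre, slightly turned. Too wide to grasp. Origin: centre of its underside, 10 mm above the table; x towards its back face, z up. In the back face two 13 mm square holes, 28 mm deep, y +-38, 15 mm above its underside, go over the pegs.
- cartridge_front (a point): Centre of the cartridge's front (-x) face, 15 mm above its underside: the place to push. Axes as the cartridge.
- cartridge_back (a point): Lower edge of the cartridge's back face, in the middle (at its underside). At home it lies at the dock's x = 0, y = 0, 10 mm above the table.
- recess_mouth (a point): Centre of the mouth of the recess in the middle of the cartridge's top, 36 mm above its underside; axes as the cartridge. Recess 51 (x) by 26 (y), 24 mm deep. A leaf spring slopes out of its +y wall: level with it 2 mm below the top, 5.5 mm out 18 mm below. So a connector set in stops about 10 mm proud and must be pressed down with some 2 to 8 N.
- connector: The long white connector, loose on the table: 46 (x) by 22 (y) by 24 mm high, about 30 g, two rows of small black sockets on top. Origin: centre of its underside; x along its length, z up. It goes upright and lengthwise into the recess, either end first. Flush: its top level with the cartridge's top, its underside on the recess floor.
- short_conn: Bystander: a shorter white connector, 26 x 22 mm, 24 mm high. Origin: centre of its underside.
- relay: Bystander: a square white block, 32 x 32 mm, 19 mm high. Origin: centre of its underside.
- board: Bystander: a loose green circuit board, 50 x 80 mm, 4 mm thick, left of the dock. Origin: centre of its underside.
- screwdriver: Bystander: a screwdriver 170 mm long lying to the right. Origin about its middle, x along it.
- solder_reel: Bystander: an upright reel 64 mm across, 46 mm high, left of the dock. Origin: centre of its underside.
- start (a joint): Travel of the start button: 0 up, 0.006 m fully down. It springs back; fully down takes about 5 N.
- start_top (a point): Centre of the start button's top face, 82 mm above the table: grey, round, 28 mm across, in a 44 mm dark collar, on top of the dock's housing at dock x 35, y -60 mm. The black knob at the housing's other end is not the button.
- peg_left (a point): Tip of one of two steel alignment pegs that stick out of the upright face to the dock's -x, at dock y +38 (this one) and y -38 mm, 25 mm above the table. Each is 10 mm thick and 22 mm long, the last 10 mm tapering to a 3 mm tip.
Mind the look-alikes: they are no part of the job. What is shaped like the connector but blue, orange or turquoise is not meant.

How it is judged:
By the outcome, as a careful person would: the job done as asked, in the order asked, and still so for the second after the job is handed in, with the robot touching nothing.
It also fails if it takes over 66 s, if anything falls off the work surface, if the arm or the gripper's body presses on something with over 40 N, if the wrist force passes 120 N, or if a joint passes its speed limit or range.

ROBOT

A 6-joint arm with a two-finger parallel gripper is mounted at the origin on the work surface. World frame = base frame: x ahead of the robot, y to its left, z up, the work surface at z = 0. Lengths are in m, angles in rad, forces in N, time in s.
With the tool pointing down it reaches from about 0.325 to 0.75 m from the base axis. Payload 7.6 kg.
Tool frame: the origin (TCP) lies on the centre line of the jaws, within the pads' length; the fingertips stand 19 mm ahead of it and the grasp point (between the pads) is the TCP (manip.tip_reach is the distance from the TCP to the fingertips, in m); z points along the fingers, y is the line along which they close (so a half turn about z gives the same grasp; the last joint's range is limited). The gripper opens to 85 mm and grips with 20 to 120 N. Pads are 22 mm wide; open, the fingers measure 114 mm over their backs; the gripper's body (76 mm by 85 mm) begins 54 mm behind the grasp point. The pads swing forward as they close: fully open they stand 13 mm farther back than shut.
Start: joints at [1.257, 0.052, 1.401, -0, 1.689, -0.07], TCP at [0.127, 0.509, 0.25] pointing down, gripper open.
Joint ranges: [-2.9, 2.9], [-0.91, 2.17], [0.12, 2.37], [-1.06, 4.2], [0.26, 2.73], [-2.93, 2.93]. Speed limits (rad/s): [2.57, 2.57, 3.01, 3.14, 3.14, 3.14].

INTERFACE

Orientations are given as a 3x3 rotation matrix whose columns are the frame's x, y, z axes.
In Python, from cell import manip, eyes gives the robot as it stands.
- The arm moves only by the shell command python3 -m handwheel 'ROWS'. ROWS is JSON, a list of rows, each a list of 7 numbers: the turn, a rotation vector about the world's x, y, z each as a share of pi/2 rad, from -1 to 1, then the shift along the world's x, y, z each as a share of 5 cm, from -1 to 1, then the opening, from 0 (shut) to 1 (fully open). In form: [[wx, wy, wz, tx, ty, tz, jaw], ...]. A call has 1 to 8 rows; each row shifts and turns the commanded pose from where the row before left it; what a row does not reach is not made up. A row lasts 1/12 s, in which the tool goes at most 41.7 mm and 7.16 degrees, less where a joint would pass 70% of its speed; a pose out of reach is approached as far as the arm can. A call with a number of a shift or a turn outside -1 to 1 is refused whole. A call with a gripper value outside its range is refused whole. The fingers move at their own pace and stop on an object; the grip force is fixed at half the most. Time passes only in rows, so rows that do not move let the fingers close. It gives the time, the measured TCP pose, the force, the opening and the grip force at its end, in the units of the state.
- manip.sense(): the state, without advancing time (a new reading comes with each control period).
- eyes.read_camera(name): name is "scene" or "top"; returns a dict with "frame" (384x512x3 uint8, red, green, blue), "z_map" (384x512 float32, m along the optical axis (not along the pixel's ray), 0 where there is no reading), "fx", "fy", "cx", "cy" (pixels), "world_to_cam" (4x4, takes a point from world to camera coordinates). Camera axes: x right, y down, z forward; pixel columns grow to the right and rows downward; lengths in m; the calibration is good to about 2 mm. A picture is of the moment at which its call begins.
- manip.job_done(): hands the job in; it is judged then, once.
The state is a dict: "clock": time; "q": joint angles; "dq": joint speeds; "tau": joint torques, N m; "tool_pos": TCP position; "ee_rot": TCP orientation; "force": force on the tool from outside, world axes, zero at the start; "ft_torque": the same for the moment, N m; "grip_width": opening from 0.0 (shut) to 1.0 (fully open); "finger_force": force on a finger pad.
Only numpy, scipy, OpenCV 4.12 (cv2) and the standard library are available. Lean on these libraries where they do the work, as an engineer would, in place of code of your own. Each camera call takes 0.05 s, during which the arm holds its last target. There are 200 camera calls.

## Working session

There is one attempt and no reset: what is moved stays moved. The work goes in short steps, Python scripts to look and compute and a shell command to move; the robot and the scene stay as the last step left them, time stands still between calls to the robot, and variables do not carry over. Pictures are saved under pics/ and viewed, at most 10 in all, crops included, and the job is handed in when it is done.

```bash
mkdir -p pics; ls; cat > h.py <<'E'
import numpy as np, cv2
from cell import manip, eyes
def cam(n):
    c=eyes.read_camera(n); c['T']=np.array(c['world_to_cam']); return c
def xyz(c):
    h,w=c['z_map'].shape; v,u=np.mgrid[:h,:w]; z=c['z_map']
    P=np.stack([(u-c['cx'])/c['fx']*z,(v-c['cy'])/c['fy']*z,z],-1)
    R,t=c['T'][:3,:3],c['T'][:3,3]
    return (P-t)@R
def ray(c,u,v,h):
    R,t=c['T'][:3,:3],c['T'][:3,3]
    o=-R.T@t; d=R.T@np.array([(u-c['cx'])/c['fx'],(v-c['cy'])/c['fy'],1])
    return o+d*(h-o[2])/d[2]
def proj(c,p):
    q=c['T'][:3,:3]@np.array(p)+c['T'][:3,3]; return c['fx']*q[0]/q[2]+c['cx'],c['fy']*q[1]/q[2]+c['cy']
E
python3 - <<'E'
from h import *
for n in ('top','scene'):
    c=cam(n); cv2.imwrite(f'pics/{n}0.png',cv2.resize(c['frame'][...,::-1],(800,600),interpolation=cv2.INTER_CUBIC))
    np.savez(f'{n}0.npz',**c); print(n,c['fx'],c['cx'],c['cy'],-c['T'][:3,:3].T@c['T'][:3,3],c['T'][:3,:3].round(3).tolist())
s=manip.sense(); print(s, manip.tip_reach)
E
```

```text
pics
top 480.91141950875925 254.15858393324157 187.53629453908223 [0.33195153 0.03262724 1.38975451] [[0.004, -1.0, 0.004], [-0.988, -0.005, -0.152], [0.152, -0.003, -0.988]]
scene 371.2509251077393 256.2328735731189 191.1535518939576 [ 1.01611374 -0.046281    0.90318348] [[0.144, 0.99, -0.009], [0.857, -0.13, -0.498], [-0.494, 0.064, -0.867]]
{'clock': 0.1, 'q': array([ 1.25670183e+00,  5.27872090e-02,  1.40162359e+00, -5.57781901e-06,
        1.68863192e+00, -7.02700131e-02]), 'dq': array([-0.0004898 , -0.0010136 , -0.00302513,  0.00019214, -0.00172871,
       -0.00030367]), 'tau': array([ 1.58381408e-03, -3.82585967e+01, -3.60983527e+01, -6.57067676e-05,
        4.84957360e-03, -7.17767648e-06]), 'tool_pos': array([0.12662975, 0.50924223, 0.24954941]), 'ee_rot': array([[-9.70421604e-01,  2.41416062e-01, -4.42736283e-04],
       [ 2.41416448e-01,  9.70420626e-01, -1.38083111e-03],
       [ 9.62856136e-05, -1.44687216e-03, -9.99998949e-01]]), 'force': array([-0.3713508 ,  0.23322724,  0.40087249]), 'ft_torque': array([0.03075431, 0.01791735, 0.05150824]), 'finger_force': 0.0, 'grip_width': 1.0020790515015046} 0.019
```

View pics/top0.png

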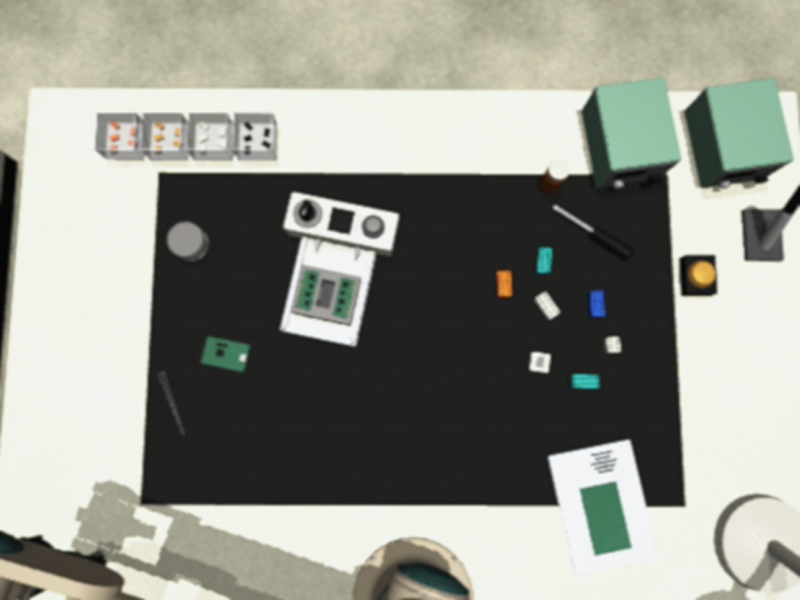

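View pics/scene0.png

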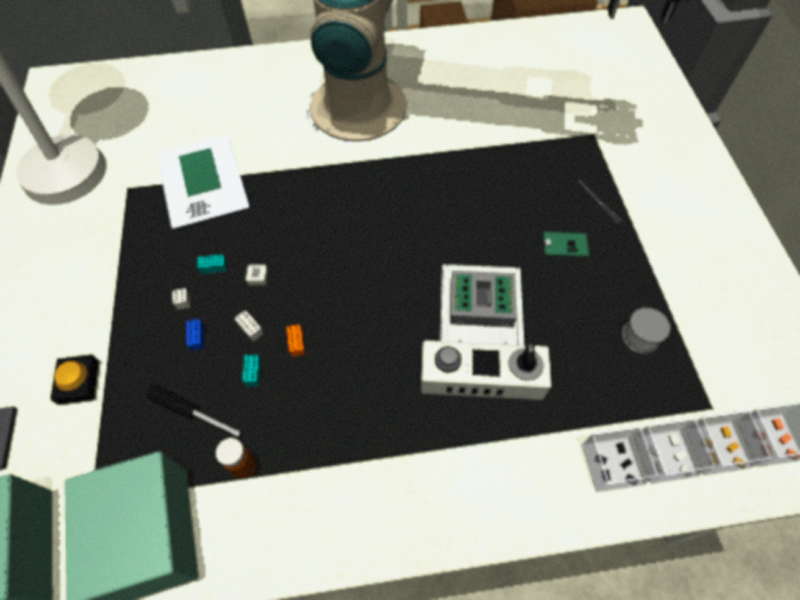

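Top view: dock housing around (340,222), with the start button at (373,226) and the black knob at (307,212); cartridge at (327,293). White candidates: (547,305) is elongated with two socket rows; (613,345) is the short connector; (540,362) is the square relay. Only (547,305) fits the long white connector. Next I'll confirm it in a crop and measure.

```bash
cat > m.py <<'E'
from h import *
def load(n):
    return dict(np.load(n,allow_pickle=True))
def rect_xy(P,m):
    k=cv2.morphologyEx(m.astype(np.uint8),cv2.MORPH_OPEN,np.ones((2,2),np.uint8))
    n,l,s,_=cv2.connectedComponentsWithStats(k)
    i=1+np.argmax(s[1:,4]); q=P[l==i]
    (c,sz,a)=cv2.minAreaRect((q[:,:2]*1000).astype(np.float32))
    return np.round(c,1),np.round(sz,1),round(a,1),len(q),np.median(q[:,2]).round(4),(q[:,:2].mean(0)*1000).round(1)
E
python3 - <<'E'
from m import *
ims=[]
for n,bx in (('top',[(325,160,420,260),(170,115,265,235)]),('scene',[(100,150,200,250),(260,160,365,260)])):
    c=load(n+'0.npz'); c={k:(v if v.ndim else v.item()) for k,v in c.items()}; P=xyz(c)
    f=c['frame'].astype(int); z=P[...,2]; mn=f.min(2); sat=f.max(2)-mn
    print(n,'table z',np.median(z[(f.max(2)<40)&(c['z_map']>0)]))
    (x0,y0,x1,y1),(a0,b0,a1,b1)=bx
    sub=np.zeros(z.shape,bool); sub[y0:y1,x0:x1]=1
    w=sub&(mn>110)&(sat<40)
    nn,l,s,ct=cv2.connectedComponentsWithStats(w.astype(np.uint8))
    for i in range(1,nn):
        if s[i,4]>20:
            m=l==i; print(' white',ct[i].round(1),s[i,4],'zpct',np.percentile(z[m],[5,50,95]).round(4),rect_xy(P,m&(z>0.5*np.percentile(z[m],90))))
    d=np.zeros(z.shape,bool); d[b0:b1,a0:a1]=1
    print(' housing',rect_xy(P,d&(z>.053)&(z<.067)))
    print(' cart',rect_xy(P,d&(z>.039)&(z<.051)))
    print(' bed',rect_xy(P,d&(z>.006)&(z<.027)))
    print(' btn',rect_xy(P,d&(z>.077)&(z<.09)))
    for (p,q,r,t) in bx: ims.append(cv2.resize(c['frame'][q:t,p:r,::-1],(400,300),interpolation=cv2.INTER_CUBIC))
cv2.imwrite('pics/crop.png',np.vstack([np.hstack(ims[:2]),np.hstack(ims[2:])]))
E
```

```text
top table z 0.00022562934575721318
 white [350. 195.] 152 zpct [0.0022 0.0224 0.0279] (array([ 520.7, -253.2]), array([45.6, 29. ]), 34.9, 131, np.float64(0.0226), array([ 519.5, -250.9]))
 white [392.3 220.2] 92 zpct [-0.0001  0.0222  0.0282] (array([ 448.7, -371.7]), array([22.1, 32.9]), 2.1, 76, np.float64(0.0224), array([ 448.3, -369.4]))
 white [345.3 231.5] 158 zpct [0.0003 0.0186 0.023 ] (array([ 384.9, -109.9]), array([ 36.2, 302. ]), 13.5, 130, np.float64(0.0188), array([ 414.8, -233.3]))
 housing (array([526.5, 131.2]), array([204.5, 385.1]), 88.9, 1287, np.float64(0.0598), array([664. , 125.5]))
 cart (array([480.9,  96.3]), array([295.9, 132. ]), 47.2, 1013, np.float64(0.0455), array([534.4, 154.9]))
 bed (array([486.6, 145.6]), array([333.5, 188.4]), 6.7, 1487, np.float64(0.0105), array([549.4, 149.6]))
 btn (array([656.2,  71. ]), array([24.5, 22.3]), 0.4, 66, np.float64(0.0805), array([655.7,  69.9]))
scene table z 0.0009158128445183997
 white [163.3 174.1] 129 zpct [0.0012 0.0193 0.0221] (array([ 422.5, -230.5]), array([29.9, 30.6]), 81.1, 112, np.float64(0.0192), array([ 423.2, -229.4]))
 white [114.2 189.3] 79 zpct [0.0017 0.0236 0.0265] (array([ 452.8, -363.7]), array([28. , 18.8]), 6.6, 67, np.float64(0.0236), array([ 455.2, -363.5]))
 white [158.3 206.6] 147 zpct [0.0026 0.0242 0.0272] (array([ 757.8, -143.2]), array([550.9,  29.8]), 23.7, 135, np.float64(0.0242), array([ 531.5, -243.3]))
 housing (array([828.5, 105.8]), array([213.3, 433.2]), 77.2, 1659, np.float64(0.0602), array([679.4, 131.7]))
 cart (array([756.2,  96.2]), array([119.7, 580.6]), 72.9, 1108, np.float64(0.0462), array([545.6, 159.4]))
 bed (array([746.6, 105. ]), array([146.8, 600.4]), 74.4, 1143, np.float64(0.0119), array([568.5, 151.4]))
 btn (array([661.9,  75.4]), array([24.9, 23.2]), 78.0, 96, np.float64(0.0815), array([662.7,  75. ]))
```

View pics/crop.png

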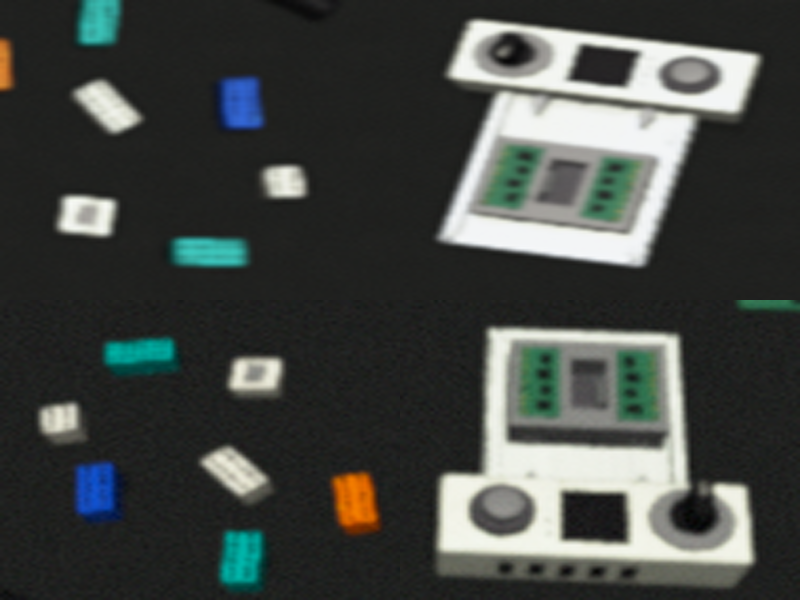

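The crop confirms it: the long white connector with two socket rows is at upper left, and the two views show the same layout. Next I'll measure top faces more precisely by casting contour rays.

```bash
cat > tf.py <<'E'
from m import *
def comp(m,seed):
    n,l,s,ct=cv2.connectedComponentsWithStats(m.astype(np.uint8),connectivity=4)
    d=np.hypot(*(ct[1:]-seed).T); d[s[1:,4]<25]=1e9
    return l==1+np.argmin(d)
def face(c,m,h):
    "rays through filled mask pixels onto z=h; min area rect"
    cs,_=cv2.findContours(m.astype(np.uint8),cv2.RETR_EXTERNAL,cv2.CHAIN_APPROX_NONE)
    k=max(cs,key=cv2.contourArea)[:,0]
    f=np.zeros(m.shape,np.uint8); cv2.drawContours(f,[k[:,None]],-1,1,-1)
    v,u=np.nonzero(f); Q=np.array([ray(c,a,b,h)[:2]*1000 for a,b in zip(u,v)])
    e=Q-Q.mean(0); w,V=np.linalg.eigh(np.cov(e.T))
    r=cv2.minAreaRect(Q.astype(np.float32))
    # fill: pca sides for a uniform rectangle = sqrt(12 var)
    return 'cen',Q.mean(0).round(1),'sides',np.sqrt(12*w).round(1),'longaxis',np.degrees(np.arctan2(V[1,1],V[0,1])).round(1)%180,'rect',np.round(r[0],1),np.round(r[1],1),round(r[2],1)
E
python3 - <<'E'
from tf import *
for n in ('top','scene'):
    c=load(n+'0.npz'); c={k:(v if v.ndim else v.item()) for k,v in c.items()}; P=xyz(c)
    f=c['frame'].astype(int); z=P[...,2]; mn=f.min(2); sat=f.max(2)-mn; v,u=np.mgrid[:384,:512]
    s=lambda p:np.array(proj(c,p))
    near=lambda p,r:np.hypot(u-s(p)[0],v-s(p)[1])<r
    print(n)
    for nm,p,h in (('conn',(.525,-.247,.024),.024),('short',(.452,-.366,.024),.024),('relay',(.423,-.23,.019),.019)):
        for th in (110,170): print('',nm,th,face(c,comp(near(p,16)&(mn>th)&(sat<45)&(z>h*.75),s(p)),h))
    print(' hous',face(c,comp(near((.67,.128,.06),60)&(z>.053)&(z<.1),s((.67,.128,.06))),.06))
    print(' cart',face(c,comp(near((.54,.157,.046),45)&(z>.038)&(z<.053)&(mn<175),s((.54,.157,.046))),.046))
    print(' btn',face(c,comp(near((.659,.073,.082),10)&(z>.074)&(z<.092),s((.659,.073,.082))),.082), np.median(z[near((.659,.073,.082),3)]))
    # recess: dark patch in cartridge centre
    g=near((.54,.157,.046),9); print(' grey levels',np.percentile(mn[g],[5,50,95]))
    # black square on housing top
    print(' sq',face(c,comp(near((.67,.128,.06),14)&(f.max(2)<60),s((.67,.128,.06))),.06))
    m=comp(near((.54,.157,.046),16)&(mn<115)&(sat<25)&(z<.043),s((.54,.157,.046))); print(' rec',face(c,m,.046))
E
```

```text
top
 conn 110 ('cen', array([ 522.3, -247.6]), 'sides', array([23.2, 46.1]), 'longaxis', np.float64(35.599999999999994), 'rect', array([ 521.8, -247.4]), array([45.1, 23.5]), 34.3)
 conn 170 ('cen', array([ 522.1, -247.3]), 'sides', array([21. , 43.8]), 'longaxis', np.float64(34.099999999999994), 'rect', array([ 522.2, -247.3]), array([44.3, 21.1]), 34.3)
 short 110 ('cen', array([ 450.7, -365.8]), 'sides', array([23.2, 25.5]), 'longaxis', np.float64(11.300000000000011), 'rect', array([ 450.7, -365.2]), array([22.8, 22.9]), 0.2)
 short 170 ('cen', array([ 450.1, -365.6]), 'sides', array([19.7, 24.7]), 'longaxis', np.float64(18.80000000000001), 'rect', array([ 450.7, -366.2]), array([22.8, 20.2]), 0.2)
 relay 110 ('cen', array([ 418.1, -232.1]), 'sides', array([31.5, 32.2]), 'longaxis', np.float64(93.0), 'rect', array([ 417.9, -232.5]), array([31.4, 31.3]), 88.7)
 relay 170 ('cen', array([ 418., -232.]), 'sides', array([31.3, 32.1]), 'longaxis', np.float64(92.2), 'rect', array([ 417.8, -232.5]), array([31.4, 31.3]), 88.5)
 hous ('cen', array([669.2, 130.2]), 'sides', array([ 70. , 198
[... 1943 characters left out ...]
ray([199.1,  72.1]), 78.4)
 cart ('cen', array([541.6, 157.5]), 'sides', array([ 93.8, 110.1]), 'longaxis', np.float64(77.2), 'rect', array([541.1, 157.8]), array([109.1,  94.5]), 78.3)
 btn ('cen', array([661. ,  72.3]), 'sides', array([24.4, 26.6]), 'longaxis', np.float64(157.6), 'rect', array([661.6,  71.4]), array([26.5, 29. ]), 79.0) 0.08221668688087722
 grey levels [ 51.7  86.  127. ]
 sq ('cen', array([670. , 131.4]), 'sides', array([38.7, 39.2]), 'longaxis', np.float64(114.7), 'rect', array([670. , 131.4]), array([37.1, 38.6]), 78.1)
 rec ('cen', array([539.8, 158. ]), 'sides', array([24.5, 48.5]), 'longaxis', np.float64(169.2), 'rect', array([539., 159.]), array([23.9, 49.6]), 78.0)
```

The two views agree within about 1 mm. Dock x axis is at -11.7°, with its origin near (635.7, 138.1) mm. The cartridge centre is about (539, 158), 54 mm short of home. The connector is at (523, -247.5) with its long axis at 35°, and the button is at (658, 72). Moving now to behind the cartridge.

```bash
python3 -m handwheel '[[0,0,0.026,0.5,-0.48,0,0.5],[0,0,0,0.5,-0.48,0,0.5],[0,0,0,0.5,-0.48,0,0.5],[0,0,0,0.5,-0.48,0,0.5],[0,0,0,0.5,-0.48,0,0.5],[0,0,0,0.5,-0.48,0,0.5],[0,0,0,0.5,-0.48,0,0.5],[0,0,0,0.5,-0.48,0,0.5]]'
python3 -m handwheel '[[0,0,0,0.5,-0.48,0,0.5],[0,0,0,0.5,-0.48,0,0.5],[0,0,0,0.5,-0.48,0,0.5],[0,0,0,0.5,-0.48,-0.5,0.5],[0,0,0,0.48,-0.48,-0.5,0.5],[0,0,0,0.44,-0.5,-0.5,0.5],[0,0,0,0,0,-0.5,0.5],[0,0,0,0,0,0,0.5]]'
python3 -c "
from cell import manip;s=manip.sense();print(s['tool_pos'],s['ee_rot'].round(3).tolist(),s['grip_width'],s['force'])"
```

```text
clock: 0.77
tool_pos: [0.3275, 0.316, 0.25]
ee_rot: [[-0.98, 0.201, -0.0], [0.201, 0.98, -0.0], [0.0, -0.0, -1.0]]
force: [0.3, 1.2, -0.4]
grip_width: 0.498
finger_force: 0.0
clock: 1.43
tool_pos: [0.4698, 0.1713, 0.1452]
ee_rot: [[-0.979, 0.205, -0.01], [0.205, 0.979, -0.003], [0.009, -0.005, -1.0]]
force: [-0.5, 0.4, -1.7]
grip_width: 0.503
finger_force: 0.0
[0.46979764 0.1712596  0.14521437] [[-0.979, 0.205, -0.01], [0.205, 0.979, -0.003], [0.009, -0.005, -1.0]] 0.5029191648687473 [-0.49370019  0.39792744 -1.7321665 ]
```

```bash
python3 -m handwheel '[[0,0,0,0,0,-0.4,0.5],[0,0,0,0,0,-0.4,0.5],[0,0,0,0,0,-0.4,0.5],[0,0,0,0,0,-0.4,0.5],[0,0,0,0,0,-0.4,0.5],[0,0,0,0,0,0,0.5]]'
python3 - <<'E'
from h import *
c=cam('scene'); cv2.imwrite('pics/s1.png',cv2.resize(c['frame'][140:280,240:390,::-1],(640,600),interpolation=cv2.INTER_CUBIC))
s=manip.sense();print(s['tool_pos'])
E
```

```text
clock: 1.93
tool_pos: [0.4695, 0.1736, 0.0485]
ee_rot: [[-0.98, 0.2, -0.006], [0.2, 0.98, -0.001], [0.005, -0.003, -1.0]]
force: [-0.4, -0.0, -1.0]
grip_width: 0.503
finger_force: 0.0
[0.47058539 0.17384995 0.05063999]
```

View pics/s1.png

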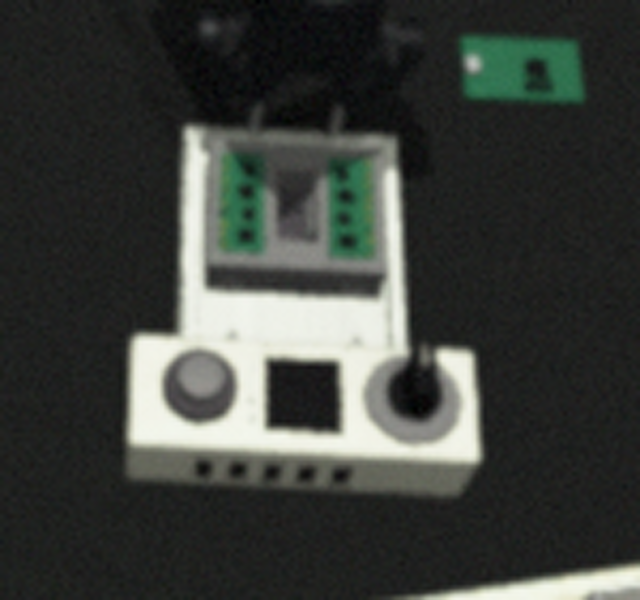

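The picture shows both fingertips, at (255,118) and (335,118), behind the cartridge front face and centred on it. I'll lower and push.

```bash
python3 -m handwheel '[[0,0,0,0,-0.03,-0.16,0.5],[0,0,0,0,0,0,0.5],[0,0,0,0.1,-0.02,0,0.5],[0,0,0,0.1,-0.02,0,0.5],[0,0,0,0.08,-0.017,0,0.5],[0,0,0,0.08,-0.017,0,0.5],[0,0,0,0.08,-0.017,0,0.5],[0,0,0,0,0,0,0.5]]'
python3 -m handwheel '[[0,0,0,0.08,-0.016,0,0.5],[0,0,0,0.08,-0.016,0,0.5],[0,0,0,0.08,-0.016,0,0.5],[0,0,0,0.08,-0.016,0,0.5],[0,0,0,0.08,-0.016,0,0.5],[0,0,0,0.08,-0.016,0,0.5],[0,0,0,0,0,0,0.5]]'
```

```text
clock: 2.65
tool_pos: [0.4948, 0.1671, 0.0434]
ee_rot: [[-0.979, 0.202, 0.001], [0.202, 0.979, 0.0], [-0.001, 0.0, -1.0]]
force: [0.0, -0.1, 0.5]
grip_width: 0.5
finger_force: 0.0
clock: 3.23
tool_pos: [0.5187, 0.1623, 0.0432]
ee_rot: [[-0.979, 0.202, 0.001], [0.202, 0.979, -0.0], [-0.001, 0.0, -1.0]]
force: [0.1, 0.1, -0.0]
grip_width: 0.498
finger_force: 0.0
```

```bash
cat > cart.py <<'E'
from tf import *
O=np.array([635.7,138.1]); a=np.radians(-11.7); ex=np.array([np.cos(a),np.sin(a)]); ey=np.array([-ex[1],ex[0]])
dk=lambda p:np.array([(np.array(p)-O)@ex,(np.array(p)-O)@ey]).round(1)
def rec(c):
    f=c['frame'].astype(int); P=xyz(c); z=P[...,2]; r=[]
    # green inlays
    g=(f[...,1]-f[...,0]>20)&(z>.03)&(z<.06)
    v,u=np.nonzero(g); Q=np.array([dk(ray(c,x,y,.046)[:2]*1000) for x,y in zip(u,v)])
    Q=Q[(abs(Q[:,1])<60)&(Q[:,0]<0)&(Q[:,0]>-170)]
    L,R=Q[Q[:,1]>0],Q[Q[:,1]<0]
    w=lambda A:(np.percentile(A,[3,97],axis=0).mean(0)).round(1)
    return w(L),w(R),'mean',(w(L)+w(R))/2
E
python3 - <<'E'
from cart import *
for n in ('top','scene'):
    c=load(n+'0.npz'); c={k:(v if v.ndim else v.item()) for k,v in c.items()}; print(n,'before',rec(c)); c=cam(n);print('now',rec(c))
    cv2.imwrite(f'pics/{n}2.png',cv2.resize(c['frame'][120:260,(240 if n=='scene' else 160):(390 if n=='scene' else 310),::-1],(640,600),interpolation=cv2.INTER_CUBIC))
print(manip.sense()['tool_pos'],manip.sense()['force'])
E
```

```text
top before (array([-99.3,  33.5]), array([-99.5, -33.3]), 'mean', array([-99.4,   0.1]))Traceback (most recent call last):
  File "<stdin>", line 3, in <module>
  File "cart.py", line 12, in rec
    return w(L),w(R),'mean',(w(L)+w(R))/2
           ~^^^
  File "cart.py", line 11, in <lambda>
    w=lambda A:(np.percentile(A,[3,97],axis=0).mean(0)).round(1)
                ~~~~~~~~~~~~~^^^^^^^^^^^^^^^^^
    return _quantile_unchecked(
        a, q, axis, out, overwrite_input, method, keepdims, weights)
    return _ureduce(a,
                    func=_quantile_ureduce_func,
    ...<5 lines>...
                    overwrite_input=overwrite_input,
                    method=method)
    r = func(a, **kwargs)
    result = _quantile(arr,
                       quantiles=q,
    ...<2 lines>...
                       out=out,
                       weights=wgt)
    slices_having_nans = np.isnan(arr[-1, ...])
                                  ~~~^^^^^^^^^
IndexError: index -1 is out of bounds for axis 0 with size 0
```

The gripper hides the cartridge from the top camera, so I'll use the scene camera only.

```bash
python3 - <<'E'
from cart import *
n='scene'
c=load(n+'0.npz'); c={k:(v if v.ndim else v.item()) for k,v in c.items()}; print(n,'before',rec(c)); c=cam(n)
cv2.imwrite('pics/scene2.png',cv2.resize(c['frame'][120:260,240:390,::-1],(640,600),interpolation=cv2.INTER_CUBIC))
s=manip.sense();print(s['tool_pos'],s['force'],dk(s['tool_pos'][:2]*1000))
print('now',rec(c))
E
```

```text
scene before (array([-100.3,   33.8]), array([-100.3,  -33.9]), 'mean', array([-1.003e+02, -5.000e-02]))
[0.51824147 0.16238268 0.04326297] [ 0.04071519 -0.27723887  0.35479823] [-119.9   -0. ]
now (array([-62.4,  33.4]), array([-62.1, -34.7]), 'mean', array([-62.25,  -0.65]))
```

View pics/scene2.png

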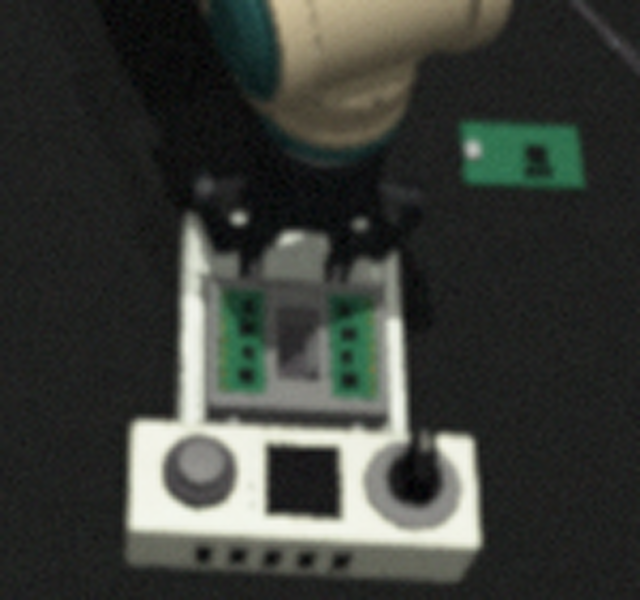

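The cartridge moved 38 mm, is straight, and is starting onto the pegs (its back edge is at row ~412, pegs at (235,420) and (343,425)). About 16 mm remain.

```bash
python3 -m handwheel '[[0,0,0,0.06,-0.0122,0,0.5],[0,0,0,0.06,-0.0122,0,0.5],[0,0,0,0.06,-0.0122,0,0.5],[0,0,0,0.06,-0.0122,0,0.5]]'
python3 -m handwheel '[[0,0,0,0.02,-0.004,0,0.5],[0,0,0,0.02,-0.004,0,0.5],[0,0,0,0.02,-0.004,0,0.5]]'
```

```text
clock: 3.67
tool_pos: [0.53, 0.16, 0.0431]
ee_rot: [[-0.979, 0.202, -0.0], [0.202, 0.979, 0.0], [0.0, 0.0, -1.0]]
force: [-2.0, -0.0, 0.8]
grip_width: 0.5
finger_force: 1.0
clock: 3.92
tool_pos: [0.5328, 0.1595, 0.0432]
ee_rot: [[-0.979, 0.202, -0.0], [0.202, 0.979, 0.0], [0.0, 0.0, -1.0]]
force: [-2.4, 1.2, 1.0]
grip_width: 0.497
finger_force: 1.1
```

```bash
python3 -m handwheel '[[0,0,0,0.02,-0.004,0,0.5],[0,0,0,0.02,-0.004,0,0.5]]'
python3 -m handwheel '[[0,0,0,0.02,-0.004,0,0.5],[0,0,0,0,0,0,0.5]]'
```

```text
clock: 4.08
tool_pos: [0.5348, 0.1591, 0.0432]
ee_rot: [[-0.979, 0.202, -0.0], [0.202, 0.979, 0.0], [0.0, 0.0, -1.0]]
force: [-2.4, 0.4, 0.2]
grip_width: 0.501
finger_force: 1.0
clock: 4.25
tool_pos: [0.536, 0.1588, 0.0432]
ee_rot: [[-0.979, 0.202, 0.0], [0.202, 0.979, 0.0], [-0.0, 0.0, -1.0]]
force: [-1.1, 0.1, -0.8]
grip_width: 0.504
finger_force: 0.4
```

```bash
python3 -m handwheel '[[0,0,0,0.01,-0.002,0,0.5],[0,0,0,0.01,-0.002,0,0.5]]' | sed -n '2p;4p'
python3 -m handwheel '[[0,0,0,0.01,-0.002,0,0.5],[0,0,0,0.01,-0.002,0,0.5]]'| sed -n '2p;4p'
```

```text
tool_pos: [0.5364, 0.1588, 0.0432]
force: [-6.9, 1.6, 3.4]
tool_pos: [0.5365, 0.1588, 0.0432]
force: [-13.1, 2.0, 6.9]
```

```bash
python3 -c "
from cart import *
print(rec(cam('scene')),manip.sense()['force'])"
```

```text
(array([-44.9,  33.9]), array([-44.4, -34.6]), 'mean', array([-44.65,  -0.35])) [-10.55342977   1.59148236   5.06453479]
```

Contact is solid: the TCP stalls while the force climbs, and the cartridge centre is at dock x ≈ -44.7, i.e. home. One firmer push, then retreat.

```bash
python3 -m handwheel '[[0,0,0,0.01,-0.002,0,0.5],[0,0,0,0.01,-0.002,0,0.5],[0,0,0,0,0,0,0.5]]'| sed -n '2p;4p'
python3 -m handwheel '[[0,0,0,-0.1,0.02,0,0.5],[0,0,0,-0.2,0.04,0,0.5],[0,0,0,0,0,0.5,0.5],[0,0,0,0,0,0.7,0.5],[0,0,0,0,0,0.7,0.5],[0,0,0,0,-0.3,0.2,0.5]]'
python3 -m handwheel '[[0,0,0.075,0,-0.6,0,0.55],[0,0,0.075,0,-0.7,0,0.55],[0,0,0.075,0,-0.7,0,0.55],[0,0,0.075,0,-0.7,0,0.55],[0,0,0.075,0,-0.7,0,0.55],[0,0,0.075,0,-0.7,0,0.55],[0,0,0.07,0,-0.7,0,0.55],[0,0,0,0,-0.7,0,0.55]]'
```

```text
tool_pos: [0.5365, 0.1589, 0.0432]
force: [-15.4, 2.3, 9.0]
clock: 5.38
tool_pos: [0.5262, 0.1481, 0.1548]
ee_rot: [[-0.98, 0.2, 0.01], [0.2, 0.98, 0.003], [-0.01, 0.005, -1.0]]
force: [0.5, 0.2, 0.9]
grip_width: 0.498
finger_force: 0.0
clock: 6.05
tool_pos: [0.5239, -0.1299, 0.1486]
ee_rot: [[-0.816, -0.579, 0.002], [-0.579, 0.816, -0.001], [-0.001, -0.002, -1.0]]
force: [0.3, 0.4, -1.0]
grip_width: 0.547
finger_force: 0.0
```

```bash
python3 -m handwheel '[[0,0,0,0,-0.7,0,0.55],[0,0,0,0,-0.7,0,0.55],[0,0,0,0,-0.5,0,0.55],[0,0,0,0,-0.1,0,0.55],[0,0,0,0,0,0,0.55],[0,0,0,0,0,0,0.55]]'
python3 - <<'E'
from cart import *
for n in('top','scene'): print(rec(cam(n)))
E
```

```text
clock: 6.55
tool_pos: [0.5239, -0.2275, 0.1482]
ee_rot: [[-0.819, -0.574, 0.0], [-0.574, 0.819, 0.0], [-0.0, 0.0, -1.0]]
force: [-0.0, 0.2, -0.5]
grip_width: 0.55
finger_force: 0.0
(array([-44.6,  34.2]), array([-44.9, -33. ]), 'mean', array([-44.75,   0.6 ]))
(array([-45.8,  33.9]), array([-44.9, -33.4]), 'mean', array([-45.35,   0.25]))
```

Both views put the cartridge centre at dock x ≈ -45, y ≈ 0, so it's home. Next, descend on the connector.

```bash
python3 -m handwheel '[[0,0,0,-0.018,-0.4,0,0.55],[0,0,0,0,0,-0.4,0.55],[0,0,0,0,0,-0.4,0.55],[0,0,0,0,0,-0.4,0.55],[0,0,0,0,0,-0.4,0.55],[0,0,0,0,0,-0.4,0.55],[0,0,0,0,0,-0.2,0.55],[0,0,0,0,0,-0.1,0.55]]'
python3 -m handwheel '[[0,0,0,0,0,-0.03,0.55],[0,0,0,0,0,0,0.55]]'
```

```text
clock: 7.32
tool_pos: [0.5224, -0.2464, 0.0316]
ee_rot: [[-0.818, -0.575, -0.002], [-0.575, 0.818, 0.001], [0.001, 0.003, -1.0]]
force: [-0.5, -0.7, 0.5]
grip_width: 0.548
finger_force: 0.0
clock: 7.48
tool_pos: [0.5235, -0.2477, 0.0325]
ee_rot: [[-0.819, -0.574, 0.001], [-0.574, 0.819, -0.0], [-0.0, -0.001, -1.0]]
force: [-0.2, 0.3, -0.2]
grip_width: 0.55
finger_force: 0.0
```

Grip it (a trifle higher than planned is fine), then lift.

```bash
python3 -m handwheel '[[0,0,0,0,0,0,0],[0,0,0,0,0,0,0],[0,0,0,0,0,0,0],[0,0,0,0,0,0,0],[0,0,0,0,0,0,0],[0,0,0,0,0,0,0]]'
python3 -m handwheel '[[0,0,0,0,0,0.2,0],[0,0,0,0,0,0.5,0],[0,0,0,0,0,0.7,0],[0,0,0,0,0,0.7,0],[0,0,0,0,0,0.3,0],[0,0,0,0,0,0,0]]'
```

```text
clock: 7.98
tool_pos: [0.5238, -0.2484, 0.0334]
ee_rot: [[-0.819, -0.574, 0.002], [-0.574, 0.819, -0.001], [-0.001, -0.002, -1.0]]
force: [-0.6, 0.2, 6.0]
grip_width: 0.239
finger_force: 61.3
clock: 8.48
tool_pos: [0.5247, -0.249, 0.1578]
ee_rot: [[-0.819, -0.574, 0.008], [-0.574, 0.819, -0.004], [-0.004, -0.008, -1.0]]
force: [-0.0, 0.1, 0.2]
grip_width: 0.236
finger_force: 60.6
```

```bash
python3 -m handwheel '[[0,0,-0.074,0.1,0.3,0,0],[0,0,-0.074,0.12,0.6,0,0],[0,0,-0.074,0.12,0.7,0,0],[0,0,-0.074,0.12,0.7,0,0],[0,0,-0.074,0.12,0.7,0,0],[0,0,-0.074,0.12,0.7,0,0],[0,0,-0.075,0.12,0.7,0,0],[0,0,0,0.12,0.7,0,0]]'
python3 -m handwheel '[[0,0,0,0.12,0.7,0,0],[0,0,0,0.12,0.7,0,0],[0,0,0,0.1,0.7,0,0],[0,0,0,0.08,0.6,0,0],[0,0,0,0,0.4,0,0],[0,0,0,0,0.2,0,0],[0,0,0,0,0,0,0],[0,0,0,0,0,0,0]]'
```

```text
clock: 9.15
tool_pos: [0.5693, 0.0088, 0.1507]
ee_rot: [[-0.978, 0.209, -0.002], [0.209, 0.978, 0.0], [0.002, -0.0, -1.0]]
force: [0.7, 0.1, 0.1]
grip_width: 0.236
finger_force: 60.6
clock: 9.82
tool_pos: [0.5906, 0.1715, 0.1511]
ee_rot: [[-0.979, 0.202, -0.001], [0.202, 0.979, -0.001], [0.001, -0.001, -1.0]]
force: [0.3, 0.4, -1.3]
grip_width: 0.233
finger_force: 60.6
```

```bash
python3 -m handwheel '[[0,0,0,0.02,-0.3,0,0],[0,0,0,0,-0.206,0,0],[0,0,0,0,0,-0.4,0],[0,0,0,0,0,-0.4,0],[0,0,0,0,0,-0.32,0],[0,0,0,0,0,0,0],[0,0,0,0,0,0,0]]'
python3 - <<'E'
from cart import *
c=cam('scene'); cv2.imwrite('pics/s3.png',cv2.resize(c['frame'][150:270,250:370,::-1],(600,600),interpolation=cv2.INTER_CUBIC))
s=manip.sense();print(s['tool_pos'],dk(s['tool_pos'][:2]*1000),s['force'])
# predicted pixels in the crop: connector bottom corners, recess corners
t=s['tool_pos']
W=lambda x,y,z:[*(O+x*ex+y*ey)/1000,z]
k=lambda p:tuple(int((a-b)*5) for a,b in zip(proj(c,p),(250,150)))
d=dk(t[:2]*1000)
print('bottom back corners',[k(W(d[0]+23,d[1]+y,t[2]-.0334)) for y in(-11,11)],'top back',[k(W(d[0]+23,d[1]+y,t[2]-.0094)) for y in(-11,11)],'recess',[k(W(-45+x,y,.046)) for x in(-25.5,25.5) for y in(-13,13)])
E
```

```text
clock: 10.4
tool_pos: [0.5917, 0.1448, 0.0953]
ee_rot: [[-0.979, 0.205, -0.002], [0.205, 0.979, -0.001], [0.002, -0.001, -1.0]]
force: [0.6, 0.2, 0.2]
grip_width: 0.239
finger_force: 60.5
[0.59237881 0.14537712 0.09668058] [-43.9  -1.7] [ 0.16595373 -0.81857973  0.41951716]
bottom back corners [(276, 303), (319, 305)] top back [(281, 281), (326, 283)] recess [(271, 234), (321, 236), (272, 321), (322, 323)]
```

View pics/s3.png

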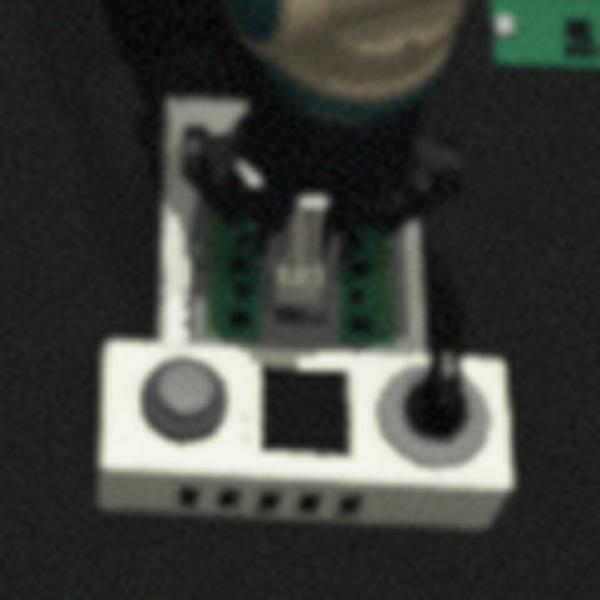

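Seen in the crop: the connector's back end face spans columns 275–325 with its bottom edge at about row 303. The recess mouth's back edge is at row 321, columns 272–322. Both match prediction, so I'll descend gently.

```bash
python3 -m handwheel '[[0,0,0,-0.01,0.012,-0.1,0],[0,0,0,0,0,-0.1,0],[0,0,0,0,0,-0.08,0],[0,0,0,0,0,0,0],[0,0,0,0,0,0,0]]' | sed -n '2p;4p'
python3 -m handwheel '[[0,0,0,0,0,-0.04,0],[0,0,0,0,0,-0.04,0],[0,0,0,0,0,-0.04,0],[0,0,0,0,0,0,0]]'| sed -n '2p;4p'
```

```text
tool_pos: [0.5913, 0.1474, 0.0815]
force: [0.9, 0.4, -0.9]
tool_pos: [0.5912, 0.1474, 0.0752]
force: [1.1, 0.3, -0.1]
```

Bottom is about 4 mm into the mouth with no force, so it's entering. Nudge 1 mm away from the spring and continue.

```bash
python3 -m handwheel '[[0,0,0,0.006,-0.02,-0.02,0],[0,0,0,0,0,-0.04,0],[0,0,0,0,0,-0.04,0],[0,0,0,0,0,0,0]]' | sed -n '2p;4p'
python3 -m handwheel '[[0,0,0,0,0,-0.02,0],[0,0,0,0,0,-0.02,0],[0,0,0,0,0,0,0]]'| sed -n '2p;4p'
```

```text
tool_pos: [0.5918, 0.1466, 0.0704]
force: [0.6, 0.6, 0.0]
tool_pos: [0.5918, 0.1465, 0.0687]
force: [0.7, 0.9, -0.3]
```

```bash
python3 -m handwheel '[[0,0,0,0,0,-0.02,0],[0,0,0,0,0,-0.02,0],[0,0,0,0,0,0,0]]' | sed -n '2p;4p'
python3 -m handwheel '[[0,0,0,0,0,0,0.15],[0,0,0,0,0,0,0.4],[0,0,0,0,0,0,0.4],[0,0,0,0,0,0,0.4],[0,0,0,0,0,0.2,0.4],[0,0,0,0,0,0.3,0.4],[0,0,0,0,0,0.4,0.4],[0,0,0,0,0,0,0]]'
python3 -m handwheel '[[0,0,0,0,0,0,0],[0,0,0,0,0,0,0],[0,0,0,0,0,0,0],[0,0,0,0,0,0,0]]'
python3 - <<'E'
from cart import *
c=cam('scene'); cv2.imwrite('pics/s4.png',cv2.resize(c['frame'][150:270,250:370,::-1],(600,600),interpolation=cv2.INTER_CUBIC))
P=xyz(c); f=c['frame'].astype(int)
m=(f.min(2)>130)&(P[...,2]>.048)&(P[...,2]<.075); Q=P[m]; D=np.array([dk(p[:2]*1000) for p in Q]); k=(abs(D[:,1])<18)&(abs(D[:,0]+45)<32)
print(k.sum(),np.percentile(Q[k,2],[10,50,90]),np.percentile(D[k],[5,50,95],axis=0))
E
```

```text
tool_pos: [0.5918, 0.1465, 0.0666]
force: [1.1, 1.7, -0.6]
clock: 12.7
tool_pos: [0.5938, 0.1466, 0.1171]
ee_rot: [[-0.979, 0.203, 0.007], [0.203, 0.979, 0.001], [-0.007, 0.003, -1.0]]
force: [1.3, 0.6, 1.2]
grip_width: 0.27
finger_force: 0.0
clock: 13.03
tool_pos: [0.5912, 0.1463, 0.1105]
ee_rot: [[-0.979, 0.203, -0.002], [0.203, 0.979, -0.0], [0.002, -0.001, -1.0]]
force: [-0.2, 0.7, -0.1]
grip_width: 0.001
finger_force: 0.0Traceback (most recent call last):
  File "<stdin>", line 5, in <module>
    return _quantile_unchecked(
        a, q, axis, out, overwrite_input, method, keepdims, weights)
    return _ureduce(a,
                    func=_quantile_ureduce_func,
    ...<5 lines>...
                    overwrite_input=overwrite_input,
                    method=method)
    r = func(a, **kwargs)
    result = _quantile(arr,
                       quantiles=q,
    ...<2 lines>...
                       out=out,
                       weights=wgt)
    slices_having_nans = np.isnan(arr[-1, ...])
                                  ~~~^^^^^^^^^
IndexError: index -1 is out of bounds for axis 0 with size 0
```

View pics/s4.png

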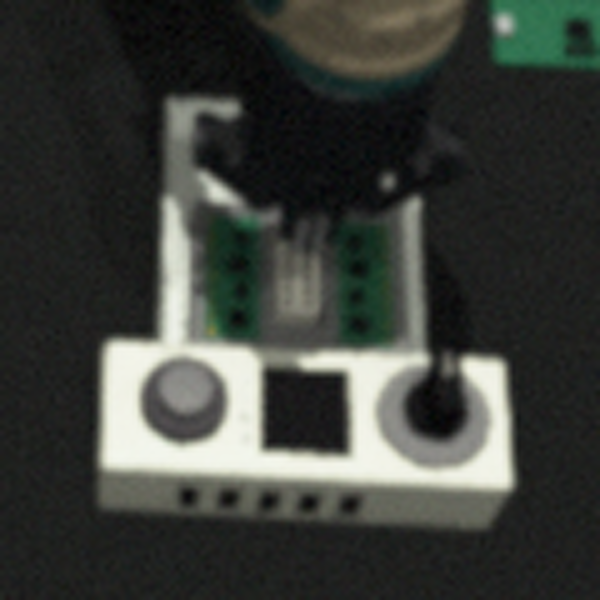

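The connector sits upright in the recess at (298,285), and the fingers are now shut above it. Pressing down.

```bash
python3 -m handwheel '[[0,0,0,0,0,-0.3,0],[0,0,0,0,0,-0.25,0],[0,0,0,0,0,-0.04,0],[0,0,0,0,0,-0.04,0],[0,0,0,0,0,-0.04,0]]' | sed -n '2p;4p'
python3 -m handwheel '[[0,0,0,0,0,-0.04,0],[0,0,0,0,0,-0.04,0]]' | sed -n '2p;4p'
python3 -m handwheel '[[0,0,0,0,0,-0.04,0],[0,0,0,0,0,-0.02,0]]' | sed -n '2p;4p'
```

```text
tool_pos: [0.5917, 0.1464, 0.0781]
force: [0.2, 0.3, 0.7]
tool_pos: [0.5921, 0.1464, 0.0747]
force: [-0.4, -0.8, 1.9]
tool_pos: [0.5921, 0.1462, 0.0718]
force: [-0.1, -2.0, 1.7]
```

```bash
python3 -m handwheel '[[0,0,0,0,0,-0.04,0],[0,0,0,0,0,-0.04,0]]' | sed -n '2p;4p'
python3 -m handwheel '[[0,0,0,0,0,-0.03,0],[0,0,0,0,0,-0.02,0]]' | sed -n '2p;4p'
python3 -m handwheel '[[0,0,0,0,0,-0.01,0],[0,0,0,0,0,-0.01,0]]' | sed -n '2p;4p'
```

```text
tool_pos: [0.592, 0.1464, 0.0675]
force: [0.9, -1.6, 2.5]
tool_pos: [0.5918, 0.1462, 0.0651]
force: [-3.6, -3.1, 9.0]
tool_pos: [0.5918, 0.1462, 0.065]
force: [-6.1, -3.6, 13.1]
```

It stalled at TCP z = 0.065, so the tip is at exactly 46 mm (flush). A touch more, then up, over the button, and check.

```bash
python3 -m handwheel '[[0,0,0,0,0,-0.01,0],[0,0,0,0,0,-0.01,0],[0,0,0,0,0,0,0]]' | sed -n '2p;4p'
python3 -m handwheel '[[0,0,0,0,0,0.2,0],[0,0,0,0,0,0.5,0],[0,0,0,0,0,0.7,0],[0,0,0,0.35,-0.4,0.08,0],[0,0,0,0.35,-0.4,0,0],[0,0,0,0.35,-0.4,0,0],[0,0,0,0.27,-0.28,0,0],[0,0,0,0,0,0,0]]'
python3 -m handwheel '[[0,0,0,0,0,0,0],[0,0,0,0,0,0,0],[0,0,0,0,0,0,0]]'
python3 - <<'E'
from cart import *
ims=[]
for n in('top','scene'):
    c=cam(n); P=xyz(c); v,u=np.mgrid[:384,:512]
    W=lambda x,y,z:[*(O+x*ex+y*ey)/1000,z]
    def zr(x,y,r=3):
        a,b=proj(c,W(x,y,.046)); m=(np.hypot(u-a,v-b)<r); return np.median(P[m][:,2]).round(4)
    print(n,'conn z',zr(-45,0),zr(-58,0),zr(-32,0),'cart',zr(-45,19,1.5),zr(-45,-19,1.5),zr(-45,50,1.5),rec(c))
    x0,y0=(165,130) if n=='top' else (250,150)
    ims.append(cv2.resize(c['frame'][y0:y0+100,x0:x0+100,::-1],(400,400),interpolation=cv2.INTER_CUBIC))
cv2.imwrite('pics/s5.png',np.hstack(ims))
E
```

```text
tool_pos: [0.5918, 0.1462, 0.065]
force: [-8.0, -2.8, 15.4]
clock: 15.25
tool_pos: [0.6592, 0.0695, 0.1361]
ee_rot: [[-0.979, 0.206, 0.0], [0.206, 0.979, -0.0], [-0.0, -0.0, -1.0]]
force: [-0.5, 0.7, 0.4]
grip_width: 0.001
finger_force: 0.0
clock: 15.5
tool_pos: [0.6572, 0.0734, 0.1366]
ee_rot: [[-0.979, 0.201, -0.0], [0.201, 0.979, 0.0], [0.001, 0.0, -1.0]]
force: [0.1, 0.8, -0.1]
grip_width: -0.004
finger_force: 0.0Traceback (most recent call last):
  File "<stdin>", line 8, in <module>
  File "cart.py", line 12, in rec
    return w(L),w(R),'mean',(w(L)+w(R))/2
                ~^^^
  File "cart.py", line 11, in <lambda>
    w=lambda A:(np.percentile(A,[3,97],axis=0).mean(0)).round(1)
                ~~~~~~~~~~~~~^^^^^^^^^^^^^^^^^
    return _quantile_unchecked(
        a, q, axis, out, overwrite_input, method, keepdims, weights)
    return _ureduce(a,
                    func=_quantile_ureduce_func,
    ...<5 lines>...
                    overwrite_input=overwrite_input,
                    method=method)
    r = func(a, **kwargs)
    result = _quantile(arr,
                       quantiles=q,
    ...<2 lines>...
                       out=out,
                       weights=wgt)
    slices_having_nans = np.isnan(arr[-1, ...])
                                  ~~~^^^^^^^^^
IndexError: index -1 is out of bounds for axis 0 with size 0
```

The arm hides the cartridge, so I'll step aside for a clear check before the button.

```bash
python3 -m handwheel '[[0,0,0,0,-0.6,0,0],[0,0,0,0,-0.7,0,0],[0,0,0,0,-0.7,0,0],[0,0,0,0,-0.7,0,0],[0,0,0,0,-0.3,0,0],[0,0,0,0,0,0,0],[0,0,0,0,0,0,0],[0,0,0,0,0,0,0]]' | sed -n '1,2p'
python3 - <<'E'
from cart import *
ims=[]
for n in('top','scene'):
    c=cam(n); P=xyz(c); v,u=np.mgrid[:384,:512]
    W=lambda x,y,z:[*(O+x*ex+y*ey)/1000,z]
    def zr(x,y,r=3):
        a,b=proj(c,W(x,y,.046)); m=(np.hypot(u-a,v-b)<r); return np.median(P[m][:,2]).round(4)
    print(n,'conn z',zr(-45,0),zr(-58,0),zr(-32,0),'cart',zr(-45,19,1.5),zr(-45,-19,1.5),zr(-45,50,1.5))
    x0,y0=(165,130) if n=='top' else (250,150)
    ims.append(cv2.resize(c['frame'][y0:y0+100,x0:x0+100,::-1],(400,400),interpolation=cv2.INTER_CUBIC))
    cv2.imwrite('pics/s5.png',np.hstack(ims)); 
    try: print(rec(c))
    except IndexError: print('hidden')
E
```

```text
clock: 16.22
tool_pos: [0.6577, -0.0759, 0.1368]
top conn z 0.0458 0.0461 0.0456 cart 0.0478 0.0453 0.0461
(array([-44.5,  33.6]), array([-45.1, -33.4]), 'mean', array([-44.8,   0.1]))
scene conn z 0.0464 0.0466 0.0463 cart 0.0467 0.0467 0.0467
(array([-45.4,  33.4]), array([-45.8, -34.8]), 'mean', array([-45.6,  -0.7]))
```

View pics/s5.png

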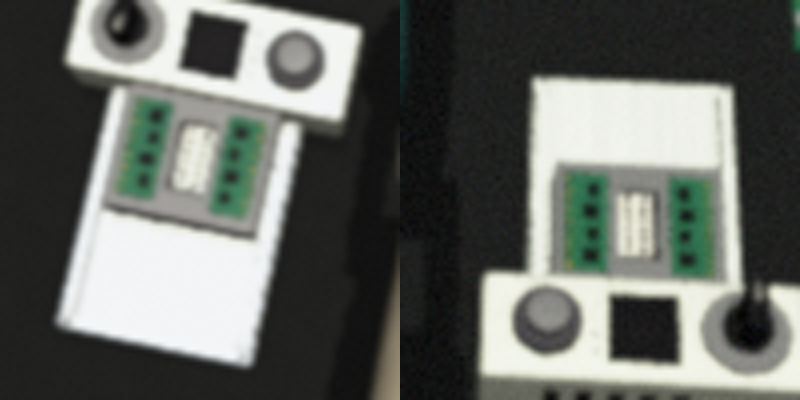

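The cartridge is home against the housing in both crops, and the connector is flush in the recess at (195,158) left and (636,223) right; its top is at 46 mm like the cartridge. Now the start button, at (295,58) and (545,318).

```bash
python3 -m handwheel '[[0,0,0,0,0.6,0,0],[0,0,0,0,0.7,0,0],[0,0,0,0,0.7,0,0],[0,0,0,0,0.7,0,0],[0,0,0,0,0.26,0,0],[0,0,0,0,0,0,0],[0,0,0,0,0,0,0]]' | sed -n '1,2p'
python3 -m handwheel '[[0,0,0,0,0,-0.3,0],[0,0,0,0,0,-0.25,0],[0,0,0,0,0,-0.1,0],[0,0,0,0,0,-0.06,0],[0,0,0,0,0,-0.04,0],[0,0,0,0,0,0,0]]' | sed -n '2p;4p'
python3 -m handwheel '[[0,0,0,0,0,-0.04,0],[0,0,0,0,0,-0.02,0],[0,0,0,0,0,0,0]]' | sed -n '2p;4p'
```

```text
clock: 16.9
tool_pos: [0.6576, 0.0715, 0.1367]
tool_pos: [0.6578, 0.0697, 0.0995]
force: [-1.3, -0.7, 1.9]
tool_pos: [0.6583, 0.0701, 0.097]
force: [-0.9, -2.3, 3.8]
```

```bash
python3 -m handwheel '[[0,0,0,0,0,-0.02,0],[0,0,0,0,0,-0.02,0],[0,0,0,0,0,0,0]]' | sed -n '2p;4p'
python3 -m handwheel '[[0,0,0,0,0,-0.02,0],[0,0,0,0,0,0,0]]' | sed -n '2p;4p'
```

```text
tool_pos: [0.6583, 0.0701, 0.0951]
force: [0.8, -2.7, 4.5]
tool_pos: [0.6583, 0.0701, 0.095]
force: [-2.2, -3.9, 9.2]
```

It bottomed out at 6 mm with the force rising. A little more, then release upward and clear.

```bash
python3 -m handwheel '[[0,0,0,0,0,-0.02,0],[0,0,0,0,0,0,0],[0,0,0,0,0,0,0]]' | sed -n '2p;4p'
python3 -m handwheel '[[0,0,0,0,0,0.1,0],[0,0,0,0,0,0.3,0],[0,0,0,0,0,0.6,0],[0,0,0,0,0,0.6,0],[0,0,0,0,-0.6,0,0],[0,0,0,0,-0.7,0,0],[0,0,0,0,-0.7,0,0],[0,0,0,0,-0.7,0,0]]' | sed -n '2p;4p'
python3 -m handwheel '[[0,0,0,0,-0.3,0,0],[0,0,0,0,0,0,0],[0,0,0,0,0,0,0],[0,0,0,0,0,0,0]]' | sed -n '1,4p'
python3 - <<'E'
from cart import *
for n in('top','scene'):
    c=cam(n); P=xyz(c); v,u=np.mgrid[:384,:512]
    def zr(x,y,h,r=3):
        a,b=proj(c,[*(O+x*ex+y*ey)/1000,h]); return np.median(P[np.hypot(u-a,v-b)<r][:,2]).round(4)
    print(n,'conn',zr(-45,0,.046),'button',zr(35,-60,.082),rec(c))
E
```

```text
tool_pos: [0.6584, 0.0701, 0.0949]
force: [-4.9, -3.4, 14.4]
tool_pos: [0.6574, -0.0652, 0.1715]
force: [0.4, -0.9, -1.5]
clock: 19.32
tool_pos: [0.6577, -0.0781, 0.1718]
ee_rot: [[-0.98, 0.201, -0.001], [0.201, 0.98, 0.001], [0.001, 0.001, -1.0]]
force: [-1.3, 0.3, -0.2]
top conn 0.0462 button 0.0813 (array([-44.6,  33.6]), array([-44.8, -33.4]), 'mean', array([-44.7,   0.1]))
scene conn 0.0462 button 0.082 (array([-45.4,  33.3]), array([-45.9, -34.7]), 'mean', array([-45.65,  -0.7 ]))
```

```bash
python3 -c "
from cell import manip; print(manip.job_done())"
```

```text
the job is handed in; nothing more can be done
None
```

I handed the job in at about 19 s: the cartridge is home on both pegs, the connector is flush in its recess, the start button was pressed fully down and came back up, and I did not touch the other parts.

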